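Close the spray-gun case

TASK

Put the spray gun away: with the fingertips, push the upright metal flap inside the open grey case down until it lies flat over the gun, and then push the lid over and down until the case is fully shut. Push gently, without slamming the lid or forcing anything; nothing is to be picked up, and the gun, the cans and the other things on the bench stay where they are.

Things in the scene. Friction and masses are not known exactly. Their poses are not given: they have to be found in the camera images.
- case: Open grey steel case, bolted to the bench: 240 x 240 mm outside, 80 mm high, walls 4 mm. Origin: centre of its underside (z = 0). At yaw 0 its x axis points away from the robot (front wall at x = -120 mm), y to the left, z up. The lid is hinged on the left (+y) rim; the flap stands inside near the front wall. The two latches on the right wall do nothing.
- lid (a joint): Lid angle in rad: 0 = fully shut and level, 1.57 = upright, up to 2.1 = leaning out over the left side. Starts at 1.65 to 1.95. The hinge line runs along the case's x axis. Stiff hinge: the lid (about 0.35 kg) stays at any angle where it is left and takes about 2 to 6 N at its free edge to move, so it must be pushed all the way home.
- lid_hinge (a point): Middle of the lid's hinge line, at x = 0, y = 120, z = 80 mm in the case's frame. Shut, the lid reaches 246 mm from here along the case's -y. On its outside is a dark carrying handle, 110 mm long along the hinge, 28 mm high, 110 mm from the hinge line; from 130 mm to the free edge the outside is bare.
- lid_edge (a point): Middle of the lid's free edge on its outside face (the top when shut), 246 mm from the hinge line, 85 mm above the bench when shut. The lid is a grey steel panel 248 mm wide along the hinge, 4 mm thick; its outside face lies 5 mm above the hinge line when shut; a 14 mm lip at its edges points inwards.
- flap (a joint): Angle of the inner flap in rad: 0 = folded down level, just below the rim of the case, over the gun; 1.57 = upright. It folds away from the front wall, towards the case's +x. Starts at 1.35 to 1.75. Stiff hinge along the case's y axis: the flap (about 0.15 kg) stays where it is left and takes about 1 to 3 N at its free edge. Standing, it blocks the lid.
- flap_hinge (a point): Middle of the flap's hinge line, at x = -90 mm, y = 0, z = 64 mm in the case's frame. At flap angle 0 the flap reaches 170 mm from here along the case's +x.
- flap_edge (a point): Middle of the flap's free edge, on the face that looks to the front wall when upright and up when folded, 170 mm from the hinge line, 66 mm above the bench when folded. The flap is a bare aluminium plate 190 x 170 x 4 mm, its mid-plane through the hinge line, with two brass buttons (22 mm wide, 7 mm high) on this face, 50 mm from the hinge, 70 mm either side of the middle.
- gun: Loose aluminium spray gun lying flat on the floor of the case, under the flap, about 140 x 125 mm, 40 mm high, 0.45 kg. Origin: underside, middle of the barrel. Not to be moved.
- can_big: Bystander: paint can, diameter 100 mm, 118 mm high, beside the right wall of the case. Origin: centre of underside.
- can_small: Bystander: paint can, diameter 74 mm, 78 mm high, beside the right wall of the case. Origin: centre of underside.
- gun_cup: Bystander: aluminium spray-gun cup, diameter 84 mm, 106 mm high, beside the right wall of the case. Origin: centre of underside.
- tin: Bystander: rectangular thinner tin 60 x 100 mm, 170 mm high with its cap, on the left of the bench. Origin: centre of underside.
- mix_cup: Bystander: empty white mixing cup, diameter 80 mm, 95 mm high, on the left of the bench. Origin: centre of underside.
- brush: Bystander: brush lying on the right of the bench. Origin: centre of underside.

How it is judged:
By the outcome, as a careful person would: the job done as asked, in the order asked, and still so for the second after the job is handed in, with the robot touching nothing.
It also fails if it takes over 56 s, if anything falls off the work surface, if the arm or the gripper's body presses on something with over 40 N, if the wrist force passes 120 N, or if a joint passes its speed limit or range.

ROBOT

A 6-joint arm with a two-finger parallel gripper is mounted at the origin on the work surface. World frame = base frame: x ahead of the robot, y to its left, z up, the work surface at z = 0. Lengths are in mm, angles in degrees, forces in N, time in s.
With the tool pointing down it reaches from about 300 to 875 mm from the base axis. Payload 6.4 kg.
Tool frame: the origin (TCP) lies midway between the tips of the shut fingers; the grasp point (between the pads) lies env.grip_depth behind it (env.grip_depth is the distance from the TCP to the grasp point, in mm); z points along the fingers, y is the line along which they close (so a half turn about z gives the same grasp; the last joint's range is limited). The gripper opens to 85 mm and grips with 20 to 120 N. Pads are 22 mm wide; open, the fingers measure 114 mm over their backs; the gripper's body (76 mm by 85 mm) begins 54 mm behind the grasp point. The pads swing forward as they close: fully open they stand 13 mm farther back than shut.
Start: joints at [-77.538, 10.359, 92.074, -0, 77.567, -11.82], TCP at [236.473, -524.139, 231.288] pointing down, gripper open.
Joint ranges: [-171.53, 171.53], [-51.25, 118.39], [17.06, 147.69], [-65.23, 245.23], [0, 150.52], [-178.68, 178.68]. Speed limits (degrees/s): [147.25, 147.25, 172.46, 180, 180, 180].

INTERFACE

Orientations are given as a 3x3 rotation matrix whose columns are the frame's x, y, z axes.
In Python, from cell import telemetry, vision, ticket, env gives the robot as it stands.
- The arm moves only by the tool servo_tool, never from a script. Its argument "deltas" is a list of rows, each an object of numbers: "dx", "dy", "dz": the shift along the tool's x, y, z in mm; "roll": the turn about the tool's z in degrees; "gripper": the opening, from 0 (shut) to 1 (fully open). A call has 1 to 8 rows; each row shifts and turns the commanded pose from where the row before left it, along the tool's axes as they then stand; what a row does not reach is not made up. A row lasts 1/10 s, in which the tool goes at most 50 mm and 8.59 degrees, less where a joint would pass 70% of its speed; a pose out of reach is approached as far as the arm can. A call is refused whole if a number of a shift passes 50 or a number of a turn 8.59, either way. A call with a gripper value outside its range is refused whole. The fingers move at their own pace and stop on an object; "force" is the grip in N (left out, the last holds). Time passes only in rows, so rows that do not move let the fingers close. It gives the time, the measured TCP pose, the force, the opening and the grip force at its end, in the units of the state.
- telemetry.state(): the state, without advancing time (a new reading comes with each control period).
- vision.snapshot(name): name is "scene" or "top" or "wrist"; returns a dict with "frame" (420x560x3 uint8, red, green, blue), "z_map" (420x560 float32, mm along the optical axis (not along the pixel's ray), 0 where there is no reading), "fovy" (degrees; the focal length in pixels is half the picture's height over the tangent of half this angle, whatever the lens; pixels are square), "cx", "cy" (the principal point, pixels), "camera_from_world" (4x4, takes a point from world to camera coordinates). Camera axes: x right, y down, z forward; pixel columns grow to the right and rows downward; lengths in mm; the calibration is good to about 2 mm. The wrist camera is an equidistant fisheye: a pixel r from the principal point sees the ray r / f radians off the axis. A picture is of the moment at which its call begins.
- ticket.hand_in(): hands the job in; it is judged then, once.
The state is a dict: "t": time; "q": joint angles; "joint_vel": joint speeds; "joint_torque": joint torques, N m; "tcp_pos": TCP position; "eef_rot": TCP orientation; "ft_force": force on the tool from outside, world axes, zero at the start; "ft_torque": the same for the moment, N m; "gripper_width": finger opening in mm; "gripper_force": force on a finger pad.
Only numpy, scipy, OpenCV 4.12 (cv2) and the standard library are available. Lean on these libraries where they do the work, as an engineer would, in place of code of your own. Each camera call takes 0.05 s, during which the arm holds its last target. There are 200 camera calls.

## Working session

There is one attempt and no reset: what is moved stays moved. The work goes in short steps, Python scripts to look and compute and a tool call to move; the robot and the scene stay as the last step left them, time stands still between calls to the robot, and variables do not carry over. Pictures are saved under pics/ and viewed, at most 10 in all, crops included, and the job is handed in when it is done.

Besides the shell and the picture viewer there is one more tool, called after "Call:" by a JSON object that holds its "method" and its "body", one argument or row to a line. servo_tool: Moves the arm, as the interface text tells. Its arguments: {"type":"object","properties":{"deltas":{"type":"array","items":{"type":"object","properties":{"dx":{"type":"number"},"dy":{"type":"number"},"dz":{"type":"number"},"roll":{"type":"number"},"gripper":{"type":"number"}}}},"force":{"type":"number"}},"required":["deltas"]}

```bash
mkdir -p pics; cat > h.py <<'E'
import numpy as np, cv2
from cell import telemetry, vision, ticket, env
def snap(n, f):
    s=vision.snapshot(n); cv2.imwrite('pics/'+f+'.png', s['frame'][:,:,::-1]); np.savez('pics/'+f+'.npz',**s); return s
def cloud(s):
    z=s['z_map']; h,w=z.shape; f=h/2/np.tan(np.radians(s['fovy'])/2)
    v,u=np.mgrid[:h,:w]; P=np.stack([(u-s['cx'])/f*z,(v-s['cy'])/f*z,z,np.ones_like(z)],-1)
    P=P@np.linalg.inv(s['camera_from_world']).T; P=P[...,:3]; P[z==0]=np.nan; return P
E
python3 - <<'E'
from h import *
a=snap('top','top1'); b=snap('scene','scene1')
st=telemetry.state(); print(st['t'],st['tcp_pos'],st['eef_rot'],env.grip_depth)
for s in(a,b):
    print(np.linalg.inv(s['camera_from_world'])[:3,3], s['fovy'], (s['z_map']==0).mean())
E
```

```text
0.1 [ 236.36292907 -523.64376873  230.48949221] [[ 9.11530759e-01  4.11231759e-01 -3.40219506e-04]
 [ 4.11231782e-01 -9.11529558e-01  1.51233685e-03]
 [ 3.11800806e-04 -1.51845063e-03 -9.99998799e-01]] 18.700000000000003
[ 352.25481298  -33.76308763 1494.87249496] 45.09992397400615 0.003864795918367347
[1302.21911787 -163.52456111  918.46326551] 54.30956425118327 0.0041156462585034016
```

View pics/top1.png

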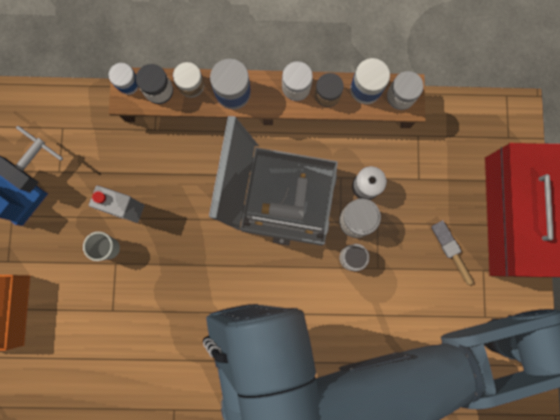

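View pics/scene1.png

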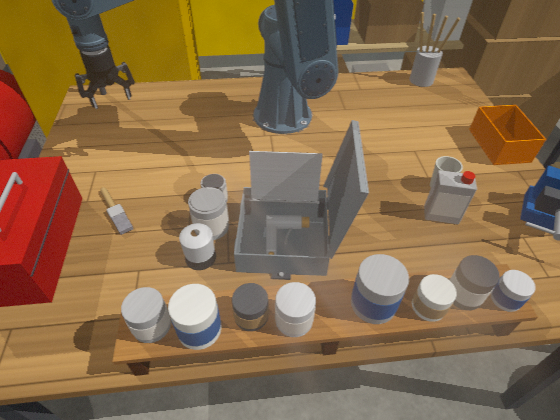

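The top view shows the case at about cols 245–335, rows 150–242. The flap stands at rows 218–235 and the lid leans left from col 255 to 212. The cans are on the right at cols 340–385, and a shelf with cans sits behind the case. In the scene view the flap is at (285,178) and the lid at (348,190).

```bash
python3 - <<'E'
from h import *
a=dict(np.load('pics/top1.npz')); b=dict(np.load('pics/scene1.npz'))
A=cloud(a);B=cloud(b)
for n,p in(('front-left',(243,232)),('fr',(325,242)),('br',(335,158)),('bl',(252,150))): print(n,A[p[1],p[0]])
# rim points: z 74..84 in the region
both=[]
m=(A[...,2]>75)&(A[...,2]<83); 
reg=np.zeros_like(m); reg[140:250,225:340]=1
P=A[m&reg]; print(len(P))
# known size square: fit yaw with minAreaRect
mm=((m&reg)*255).astype(np.uint8); vis=np.where(mm[...,None]>0,np.uint8([255,0,255]),a['frame'])
cv2.imwrite('pics/m.png',cv2.resize(vis[100:260,190:400],None,fx=3.5,fy=3.5,interpolation=0)[:,:,::-1])
print('rect',cv2.minAreaRect(P[:,:2].astype(np.float32)))
def plane(Q):
    for _ in range(4):
        c=Q.mean(0);n=np.linalg.svd(Q-c,full_matrices=False)[2][2];Q=Q[abs((Q-c)@n)<4]
    return c,n,Q
# flap from scene: polygon
for nm,poly,C in(('flap',[(254,156),(316,156),(316,198),(255,195)],B),('lid_in?',[(350,140),(358,190),(338,235),(333,215)],B),('lid top',[(228,130),(244,150),(238,200),(220,208)],A)):
    k=np.zeros((420,560),np.uint8);cv2.fillPoly(k,[np.array(poly)],1)
    Q=C[k>0];Q=Q[~np.isnan(Q[:,0])];Q=Q[Q[:,2]>95] if 1 else Q
    c,n,Q=plane(Q);print(nm,len(Q),c,n,'z',Q[:,2].min(),Q[:,2].max(),'x',Q[:,0].min(),Q[:,0].max(),'y',Q[:,1].min(),Q[:,1].max())
E
```

```text
front-left [485.96103834  63.64149251   1.07031246]
fr [ 460.44369039 -179.24087554    3.09780601]
br [ 716.75546433 -209.07805537   -3.37189642]
bl [712.49339911  38.65181572  90.26479116]
456
rect ((589.642333984375, -66.42823791503906), (243.2952880859375, 241.3130340576172), 81.1649398803711)
flap 2241 [496.60451331 -50.63909401 161.25921824] [ 0.98736019 -0.15181927  0.04550567] z 95.01617959965597 226.67591403967208 x 478.92296181901156 515.8643933582368 y -135.77215904621863 34.99657884446995
lid_in? 1099 [626.68345115  79.03352828 217.40457176] [ 0.14707816  0.96618551 -0.21178664] z 122.45109509305871 285.5706665186822 x 506.7092762368653 701.1616295068137 y 51.99303778422359 109.47956245771996
lid top 1067 [615.00092994  80.52738881 217.2996634 ] [-0.15146088 -0.96603785  0.20935729] z 125.73668826637095 317.94950779448436 x 521.0523278446843 701.7212225390306 y 56.13349546559587 105.01388053495513
```

View pics/m.png

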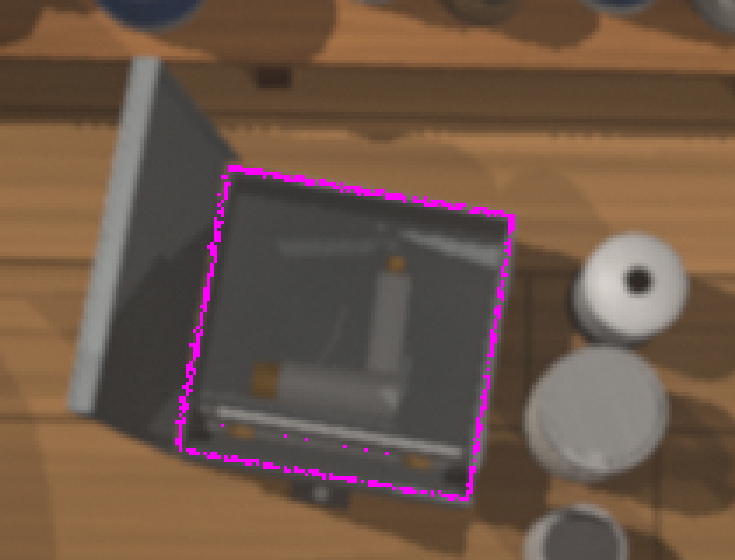

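Case centre is about (590,-66) with yaw -8.8°, and the fitted rim of 243×241 matches the given size. The flap is at about 1.62 rad and the lid at about 1.78 rad. I'll shut the fingers, roll 33° into line with the case and move in front of the flap.

Call:
{"method": "servo_tool", "body": {
  "deltas": [
    {"roll": 8.3,"gripper": 0},
    {"roll": 8.3,"gripper": 0},
    {"roll": 8.3,"gripper": 0},
    {"roll": 8.2,"gripper": 0},
    {"dx": 11.6,"dy": -42,"gripper": 0},
    {"dx": 11.6,"dy": -42,"gripper": 0},
    {"dx": 11.6,"dy": -42,"gripper": 0},
    {"dx": 11.6,"dy": -42,"gripper": 0}
  ],
  "force": 40
}}

```text
validation failed for argument at $.de...
```

Call:
{"method": "servo_tool", "body": {
  "deltas": [
    {"dx": 11.6,"dy": -42,"gripper": 0},
    {"dx": 11.6,"dy": -42,"gripper": 0},
    {"dx": 11.6,"dy": -42,"gripper": 0},
    {"dx": 11.6,"dy": -42,"gripper": 0},
    {"dx": 11.6,"dy": -42,"gripper": 0},
    {"dx": 11.6,"dy": -42,"gripper": 0},
    {"dx": 8,"dy": -30,"gripper": 0},
    {"gripper": 0}
  ]
}}

```text
validation failed for argument at $.de...
```

```bash
cat >> h.py <<'E'
C=np.array([589.6,-66.4,0]); y=np.radians(-8.8); R=np.array([[np.cos(y),-np.sin(y),0],[np.sin(y),np.cos(y),0],[0,0,1]])
def case(p): return (np.asarray(p)-C)@R
def st():
    s=telemetry.state(); print('t',round(s['t'],2),'case',case(s['tcp_pos']).round(1),'toolx,y in case',(R.T@np.array(s['eef_rot']))[:,:2].T.round(3).tolist(),'F',(np.array(s['ft_force'])@R).round(1),'q',np.round(s['q'],0))
E
python3 - <<'E'
from h import *
st(); snap('scene','scene2')
E
```

```text
t 0.1 case [-279.1 -505.9  230.5] toolx,y in case [[0.838, 0.546, 0.0], [0.546, -0.838, -0.002]] F [ 0.   0.8 -0.5] q [-78.  10.  92.  -0.  78. -12.]
```

View pics/scene2.png

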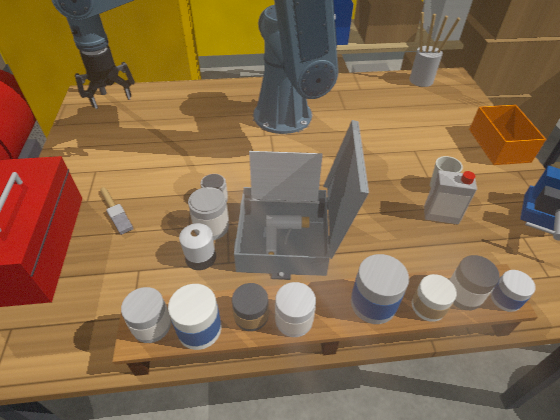

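Both move calls were refused, so nothing moved and the picture is unchanged. The error is cut off at "$.de…" and may be about missing keys, so I'll try one full row.

Call:
{"method": "servo_tool", "body": {
  "deltas": [
    {"dx": 0,"dy": 0,"dz": 0,"roll": 8.3,"gripper": 0}
  ]
}}

```text
t: 0.25
tcp_pos: [236.4, -523.9, 230.8]
eef_rot: [[0.962, 0.274, -0.0], [0.274, -0.962, 0.001], [0.0, -0.001, -1.0]]
ft_force: [-0.2, 0.3, 0.3]
gripper_width: 73.3
gripper_force: 0.0
```

Rows need all five keys. The roll goes the right way, so I'll continue.

Call:
{"method": "servo_tool", "body": {
  "deltas": [
    {"dx": 0,"dy": 0,"dz": 0,"roll": 8.3,"gripper": 0},
    {"dx": 0,"dy": 0,"dz": 0,"roll": 8.3,"gripper": 0},
    {"dx": 0,"dy": 0,"dz": 0,"roll": 8.2,"gripper": 0},
    {"dx": 11.6,"dy": -42,"dz": 0,"roll": 0,"gripper": 0},
    {"dx": 11.6,"dy": -42,"dz": 0,"roll": 0,"gripper": 0},
    {"dx": 11.6,"dy": -42,"dz": 0,"roll": 0,"gripper": 0},
    {"dx": 11.6,"dy": -42,"dz": 0,"roll": 0,"gripper": 0},
    {"dx": 11.6,"dy": -42,"dz": 0,"roll": 0,"gripper": 0}
  ],
  "force": 40
}}

```text
t: 1.05
tcp_pos: [326.3, -323.8, 231.0]
eef_rot: [[0.988, -0.154, -0.0], [-0.154, -0.988, 0.0], [-0.0, -0.0, -1.0]]
ft_force: [0.4, -0.1, 0.2]
gripper_width: -0.5
gripper_force: 0.0
```

Call:
{"method": "servo_tool", "body": {
  "deltas": [
    {"dx": 11.6,"dy": -42,"dz": 0,"roll": 0,"gripper": 0},
    {"dx": 11.6,"dy": -42,"dz": 0,"roll": 0,"gripper": 0},
    {"dx": 11.6,"dy": -42,"dz": 0,"roll": 0,"gripper": 0},
    {"dx": 11.6,"dy": -42,"dz": 0,"roll": 0,"gripper": 0},
    {"dx": 11.6,"dy": -42,"dz": 0,"roll": 0,"gripper": 0},
    {"dx": 11.6,"dy": -42,"dz": 0,"roll": 0,"gripper": 0},
    {"dx": 8,"dy": -30,"dz": 0,"roll": 0,"gripper": 0},
    {"dx": 0,"dy": 0,"dz": 0,"roll": 0,"gripper": 0}
  ]
}}

```text
t: 1.85
tcp_pos: [446.5, -55.5, 231.1]
eef_rot: [[0.989, -0.149, 0.0], [-0.149, -0.989, 0.001], [-0.0, -0.001, -1.0]]
ft_force: [-0.5, -0.7, -0.0]
gripper_width: 0.2
gripper_force: 0.0
```

```bash
python3 - <<'E'
from h import *
st(); snap('scene','scene3')
E
```

```text
t 1.85 case [-143.1  -11.1  231.1] toolx,y in case [[1.0, 0.004, -0.0], [0.004, -1.0, -0.001]] F [-0.4 -0.7 -0. ] q [-22.  -6. 109.   0.  77.  76.]
```

View pics/scene3.png

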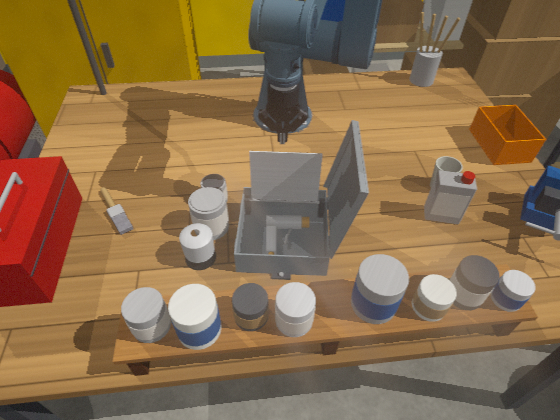

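The gripper stands shut in front of the flap, with the fingertips at (283,137). I'll compute the flap arc now.

```bash
cat >> h.py <<'E'
def arc(r,t0,t1,n,off,half):
    "increments (along fold direction, down) of TCP; off=face offset, half=finger half width"
    t=np.radians(np.linspace(t0,t1,n+1)); return np.stack([r*np.cos(t)-off*np.sin(t)-half, r*np.sin(t)+off*np.cos(t)],1)
E
python3 - <<'E'
from h import *
p=arc(145,92,0,24,2,11)+[-90,64]; print('start',p[0].round(1),'end',p[-1].round(1))
print((np.diff(p,axis=0)*[1,-1]).round(1).tolist())
E
```

```text
start [-108.1  208.8] end [44. 66.]
[[9.7, -0.1], [9.7, 0.5], [9.6, 1.1], [9.5, 1.8], [9.4, 2.4], [9.2, 3.0], [9.0, 3.7], [8.7, 4.2], [8.4, 4.8], [8.1, 5.4], [7.7, 5.9], [7.3, 6.4], [6.8, 6.9], [6.4, 7.3], [5.9, 7.7], [5.3, 8.1], [4.8, 8.4], [4.2, 8.7], [3.6, 9.0], [3.0, 9.2], [2.4, 9.4], [1.7, 9.5], [1.1, 9.6], [0.5, 9.7]]
```

Call:
{"method": "servo_tool", "body": {
  "deltas": [
    {"dx": 0,"dy": -10,"dz": 11,"roll": 0,"gripper": 0},
    {"dx": 5,"dy": 0,"dz": 11,"roll": 0,"gripper": 0},
    {"dx": 10,"dy": 0,"dz": 0,"roll": 0,"gripper": 0},
    {"dx": 6,"dy": 0,"dz": 0,"roll": 0,"gripper": 0},
    {"dx": 6,"dy": 0,"dz": 0,"roll": 0,"gripper": 0},
    {"dx": 4,"dy": 0,"dz": 0,"roll": 0,"gripper": 0},
    {"dx": 3,"dy": 0,"dz": 0,"roll": 0,"gripper": 0},
    {"dx": 0,"dy": 0,"dz": 0,"roll": 0,"gripper": 0}
  ]
}}

```text
t: 2.7
tcp_pos: [481.4, -54.3, 209.4]
eef_rot: [[0.988, -0.153, 0.0], [-0.153, -0.988, -0.0], [0.0, 0.0, -1.0]]
ft_force: [0.1, -0.1, 0.4]
gripper_width: 0.0
gripper_force: 0.0
```

Call:
{"method": "servo_tool", "body": {
  "deltas": [
    {"dx": 9.7,"dy": 0,"dz": 0,"roll": 0,"gripper": 0},
    {"dx": 9.7,"dy": 0,"dz": 0.5,"roll": 0,"gripper": 0},
    {"dx": 9.6,"dy": 0,"dz": 1.1,"roll": 0,"gripper": 0},
    {"dx": 9.5,"dy": 0,"dz": 1.8,"roll": 0,"gripper": 0},
    {"dx": 9.4,"dy": 0,"dz": 2.4,"roll": 0,"gripper": 0},
    {"dx": 9.2,"dy": 0,"dz": 3,"roll": 0,"gripper": 0},
    {"dx": 9,"dy": 0,"dz": 3.7,"roll": 0,"gripper": 0},
    {"dx": 8.7,"dy": 0,"dz": 4.2,"roll": 0,"gripper": 0}
  ]
}}

```text
t: 3.5
tcp_pos: [555.8, -65.6, 192.3]
eef_rot: [[0.988, -0.153, 0.0], [-0.153, -0.988, 0.0], [0.0, -0.0, -1.0]]
ft_force: [-1.9, 0.6, -0.0]
gripper_width: 0.1
gripper_force: 0.7
```

The 1.9 N contact force fits the flap being pushed. Continuing.

Call:
{"method": "servo_tool", "body": {
  "deltas": [
    {"dx": 8.4,"dy": 0,"dz": 4.8,"roll": 0,"gripper": 0},
    {"dx": 8.1,"dy": 0,"dz": 5.4,"roll": 0,"gripper": 0},
    {"dx": 7.7,"dy": 0,"dz": 5.9,"roll": 0,"gripper": 0},
    {"dx": 7.3,"dy": 0,"dz": 6.4,"roll": 0,"gripper": 0},
    {"dx": 6.8,"dy": 0,"dz": 6.9,"roll": 0,"gripper": 0},
    {"dx": 6.4,"dy": 0,"dz": 7.3,"roll": 0,"gripper": 0},
    {"dx": 5.9,"dy": 0,"dz": 7.7,"roll": 0,"gripper": 0},
    {"dx": 5.3,"dy": 0,"dz": 8.1,"roll": 0,"gripper": 0}
  ]
}}

```text
t: 4.3
tcp_pos: [610.8, -74.3, 139.5]
eef_rot: [[0.988, -0.153, 0.0], [-0.153, -0.988, -0.0], [0.0, 0.0, -1.0]]
ft_force: [0.1, -0.0, 2.3]
gripper_width: 0.2
gripper_force: 0.5
```

Call:
{"method": "servo_tool", "body": {
  "deltas": [
    {"dx": 4.8,"dy": 0,"dz": 8.4,"roll": 0,"gripper": 0},
    {"dx": 4.2,"dy": 0,"dz": 8.7,"roll": 0,"gripper": 0},
    {"dx": 3.6,"dy": 0,"dz": 9,"roll": 0,"gripper": 0},
    {"dx": 3,"dy": 0,"dz": 9.2,"roll": 0,"gripper": 0},
    {"dx": 2.4,"dy": 0,"dz": 8,"roll": 0,"gripper": 0},
    {"dx": 1.7,"dy": 0,"dz": 6,"roll": 0,"gripper": 0},
    {"dx": 1,"dy": 0,"dz": 4,"roll": 0,"gripper": 0},
    {"dx": 0,"dy": 0,"dz": 0,"roll": 0,"gripper": 0}
  ]
}}

```text
t: 5.1
tcp_pos: [630.2, -77.1, 85.9]
eef_rot: [[0.988, -0.153, -0.001], [-0.153, -0.988, 0.0], [-0.001, -0.0, -1.0]]
ft_force: [1.2, 0.7, -0.7]
gripper_width: -0.1
gripper_force: 0.0
```

```bash
python3 - <<'E'
from h import *
st(); snap('scene','scene4')
E
```

```text
t 5.1 case [41.7 -4.4 85.9] toolx,y in case [[1.0, -0.0, -0.001], [-0.0, -1.0, -0.0]] F [ 1.1  0.8 -0.7] q [-18.  27.  89.   0.  64.  81.]
```

View pics/scene4.png

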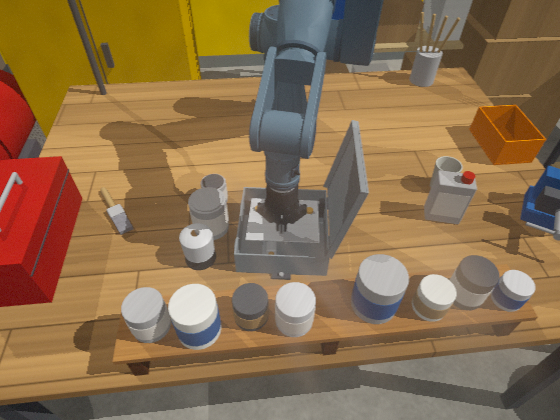

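The flap is nearly flat, with its edge near (285,245) under the gripper. I'll press it home slowly.

Call:
{"method": "servo_tool", "body": {
  "deltas": [
    {"dx": 0,"dy": 0,"dz": 4,"roll": 0,"gripper": 0},
    {"dx": 0,"dy": 0,"dz": 4,"roll": 0,"gripper": 0},
    {"dx": 0,"dy": 0,"dz": 4,"roll": 0,"gripper": 0},
    {"dx": 0,"dy": 0,"dz": 3,"roll": 0,"gripper": 0},
    {"dx": 0,"dy": 0,"dz": 2,"roll": 0,"gripper": 0},
    {"dx": 0,"dy": 0,"dz": 1.5,"roll": 0,"gripper": 0},
    {"dx": 0,"dy": 0,"dz": 0,"roll": 0,"gripper": 0}
  ]
}}

```text
t: 5.85
tcp_pos: [630.4, -77.2, 67.9]
eef_rot: [[0.988, -0.153, -0.001], [-0.153, -0.988, 0.0], [-0.001, -0.0, -1.0]]
ft_force: [-0.3, -1.1, 0.2]
gripper_width: -0.2
gripper_force: 0.0
```

Call:
{"method": "servo_tool", "body": {
  "deltas": [
    {"dx": 0,"dy": 0,"dz": 1,"roll": 0,"gripper": 0},
    {"dx": 0,"dy": 0,"dz": 1,"roll": 0,"gripper": 0},
    {"dx": 0,"dy": 0,"dz": 0,"roll": 0,"gripper": 0}
  ]
}}

```text
t: 6.15
tcp_pos: [630.5, -77.2, 66.1]
eef_rot: [[0.988, -0.153, -0.0], [-0.153, -0.988, 0.0], [-0.0, -0.0, -1.0]]
ft_force: [-0.5, 0.3, 1.1]
gripper_width: 0.1
gripper_force: 0.0
```

Call:
{"method": "servo_tool", "body": {
  "deltas": [
    {"dx": 0,"dy": 0,"dz": 1,"roll": 0,"gripper": 0},
    {"dx": 0,"dy": 0,"dz": 0,"roll": 0,"gripper": 0}
  ]
}}

```text
t: 6.35
tcp_pos: [630.6, -77.3, 66.0]
eef_rot: [[0.988, -0.153, -0.0], [-0.153, -0.988, -0.0], [-0.0, 0.0, -1.0]]
ft_force: [-3.2, 0.2, 5.7]
gripper_width: -0.1
gripper_force: 2.7
```

The flap is flat: the tip stops at z 66.0 and the reaction rises to 5.7 N. Next I'll lift, then cross over the lid to its outside.

Call:
{"method": "servo_tool", "body": {
  "deltas": [
    {"dx": 0,"dy": 0,"dz": -20,"roll": 0,"gripper": 0},
    {"dx": 0,"dy": 0,"dz": -40,"roll": 0,"gripper": 0},
    {"dx": -5,"dy": 0,"dz": -48,"roll": 0,"gripper": 0},
    {"dx": -10,"dy": 0,"dz": -48,"roll": 0,"gripper": 0},
    {"dx": -10,"dy": 0,"dz": -48,"roll": 0,"gripper": 0},
    {"dx": -10,"dy": 0,"dz": -48,"roll": 0,"gripper": 0},
    {"dx": -7,"dy": 0,"dz": -45,"roll": 0,"gripper": 0},
    {"dx": 0,"dy": 0,"dz": 0,"roll": 0,"gripper": 0}
  ]
}}

```text
t: 7.15
tcp_pos: [591.2, -71.4, 371.2]
eef_rot: [[0.988, -0.153, 0.013], [-0.153, -0.988, -0.004], [0.014, 0.002, -1.0]]
ft_force: [0.5, 0.1, 0.8]
gripper_width: 0.2
gripper_force: 0.0
```

```bash
python3 - <<'E'
from h import *
st()
def plane(Q):
    for _ in range(4):
        c=Q.mean(0);n=np.linalg.svd(Q-c,full_matrices=False)[2][2];Q=Q[abs((Q-c)@n)<4]
    return c,n
P=case(cloud(snap('scene','scene5')))
m=(abs(P[...,0]-10)<65)&(abs(P[...,1])<85)&(P[...,2]<90)&(P[...,2]>50)
c,n=plane(P[m]); print('flap',m.sum(),c,n)
m=(abs(P[...,0])<110)&(P[...,2]>120)&(P[...,2]<300)&(P[...,1]>100)&(P[...,1]<190)
c,n=plane(P[m]); print('lid',m.sum(),c,n)
# surroundings left of lid
m=(P[...,1]>190)&(P[...,1]<330)&(abs(P[...,0])<120)&(P[...,2]>20); print('left stuff',m.sum())
p=arc(215,102,0,44,5,14.5);q=np.c_[120-p[:,0],80+p[:,1]];print(q[0],q[-1])
print((np.diff(q,axis=0)*[-1,-1]).round(1).tolist())
E
```

```text
t 7.15 case [  2.3  -4.8 371.2] toolx,y in case [[1.0, -0.0, 0.014], [-0.0, -1.0, 0.002]] F [0.5 0.2 0.8] q [-18.   8.  79.   0.  92.  81.]
flap 2324 [14.41017165  0.22086233 65.60187268] [-3.58928342e-03  2.76569800e-04 -9.99993520e-01]
lid 1559 [ -4.5016389  147.58397051 209.32805115] [ 0.00170575 -0.97725019  0.21208288]
left stuff 0
[184.09175153 289.2621757 ] [-80.5  85. ]
[[8.5, -1.8], [8.6, -1.5], [8.6, -1.1], [8.7, -0.8], [8.7, -0.4], [8.7, -0.1], [8.7, 0.3], [8.7, 0.6], [8.6, 1.0], [8.6, 1.3], [8.5, 1.7], [8.5, 2.0], [8.4, 2.3], [8.3, 2.7], [8.2, 3.0], [8.0, 3.3], [7.9, 3.7], [7.7, 4.0], [7.6, 4.3], [7.4, 4.6], [7.2, 4.9], [7.0, 5.2], [6.8, 5.5], [6.6, 5.7], [6.3, 6.0], [6.1, 6.2], [5.8, 6.5], [5.5, 6.7], [5.3, 6.9], [5.0, 7.1], [4.7, 7.3], [4.4, 7.5], [4.1, 7.7], [3.8, 7.8], [3.4, 8.0], [3.1, 8.1], [2.8, 8.2], [2.5, 8.3], [2.1, 8.4], [1.8, 8.5], [1.4, 8.6], [1.1, 8.6], [0.7, 8.7], [0.4, 8.7]]
```

The flap plane is level at z 65.6. The lid is still at 102° and the space to its left is clear. Crossing over now.

Call:
{"method": "servo_tool", "body": {
  "deltas": [
    {"dx": 0,"dy": -25,"dz": 0,"roll": 0,"gripper": 0},
    {"dx": 0,"dy": -45,"dz": 0,"roll": 0,"gripper": 0},
    {"dx": 0,"dy": -45,"dz": 0,"roll": 0,"gripper": 0},
    {"dx": 0,"dy": -45,"dz": 0,"roll": 0,"gripper": 0},
    {"dx": 0,"dy": -45,"dz": 0,"roll": 0,"gripper": 0},
    {"dx": 0,"dy": -15,"dz": 0,"roll": 0,"gripper": 0},
    {"dx": 0,"dy": 0,"dz": 0,"roll": 0,"gripper": 0}
  ]
}}

```text
t: 7.9
tcp_pos: [622.3, 148.7, 360.2]
eef_rot: [[0.989, -0.15, -0.003], [-0.15, -0.989, -0.0], [-0.003, 0.0, -1.0]]
ft_force: [-0.3, -0.1, 0.3]
gripper_width: -0.3
gripper_force: 0.0
```

```bash
python3 - <<'E'
from h import *
st()
E
```

```text
t 7.9 case [ -0.6 217.6 360.2] toolx,y in case [[1.0, 0.003, -0.003], [0.003, -1.0, 0.0]] F [-0.3 -0.1  0.3] q [  3.  15.  72.   0.  93. 101.]
```

Call:
{"method": "servo_tool", "body": {
  "deltas": [
    {"dx": 0,"dy": 0,"dz": 25,"roll": 0,"gripper": 0},
    {"dx": 0,"dy": 0,"dz": 25,"roll": 0,"gripper": 0},
    {"dx": 0,"dy": 0,"dz": 20,"roll": 0,"gripper": 0},
    {"dx": 0,"dy": 8,"dz": 0,"roll": 0,"gripper": 0},
    {"dx": 0,"dy": 8,"dz": 0,"roll": 0,"gripper": 0},
    {"dx": 0,"dy": 6,"dz": 0,"roll": 0,"gripper": 0},
    {"dx": 0,"dy": 5,"dz": 0,"roll": 0,"gripper": 0},
    {"dx": 0,"dy": 5,"dz": 0,"roll": 0,"gripper": 0}
  ]
}}

```text
t: 8.7
tcp_pos: [618.9, 115.1, 294.5]
eef_rot: [[0.988, -0.153, 0.004], [-0.153, -0.988, 0.002], [0.004, -0.002, -1.0]]
ft_force: [1.1, 4.2, 4.0]
gripper_width: -0.1
gripper_force: 2.3
```

```bash
python3 - <<'E'
from h import *
st()
E
```

```text
t 8.7 case [  1.2 183.8 294.5] toolx,y in case [[1.0, -0.0, 0.004], [-0.0, -1.0, -0.002]] F [0.4 4.3 4. ] q [-0. 15. 80.  0. 85. 99.]
```

In contact at 4.3 N, right where the arc begins. Following it.

Call:
{"method": "servo_tool", "body": {
  "deltas": [
    {"dx": 0,"dy": 8.5,"dz": 0,"roll": 0,"gripper": 0},
    {"dx": 0,"dy": 8.6,"dz": 0,"roll": 0,"gripper": 0},
    {"dx": 0,"dy": 8.6,"dz": 0,"roll": 0,"gripper": 0},
    {"dx": 0,"dy": 8.7,"dz": 0,"roll": 0,"gripper": 0},
    {"dx": 0,"dy": 8.7,"dz": 0,"roll": 0,"gripper": 0},
    {"dx": 0,"dy": 8.7,"dz": 0,"roll": 0,"gripper": 0},
    {"dx": 0,"dy": 8.7,"dz": 0.3,"roll": 0,"gripper": 0},
    {"dx": 0,"dy": 8.7,"dz": 0.6,"roll": 0,"gripper": 0}
  ]
}}

```text
t: 9.5
tcp_pos: [607.2, 45.7, 291.3]
eef_rot: [[0.988, -0.153, -0.0], [-0.153, -0.988, 0.0], [-0.0, 0.0, -1.0]]
ft_force: [0.4, 3.8, 2.0]
gripper_width: -0.1
gripper_force: 1.8
```

Call:
{"method": "servo_tool", "body": {
  "deltas": [
    {"dx": 0,"dy": 8.6,"dz": 1,"roll": 0,"gripper": 0},
    {"dx": 0,"dy": 8.6,"dz": 1.3,"roll": 0,"gripper": 0},
    {"dx": 0,"dy": 8.5,"dz": 1.7,"roll": 0,"gripper": 0},
    {"dx": 0,"dy": 8.5,"dz": 2,"roll": 0,"gripper": 0},
    {"dx": 0,"dy": 8.4,"dz": 2.3,"roll": 0,"gripper": 0},
    {"dx": 0,"dy": 8.3,"dz": 2.7,"roll": 0,"gripper": 0},
    {"dx": 0,"dy": 8.2,"dz": 3,"roll": 0,"gripper": 0},
    {"dx": 0,"dy": 8,"dz": 3.3,"roll": 0,"gripper": 0}
  ]
}}

```text
t: 10.3
tcp_pos: [596.9, -20.5, 273.8]
eef_rot: [[0.988, -0.153, 0.0], [-0.153, -0.988, -0.0], [0.0, 0.0, -1.0]]
ft_force: [0.9, 2.0, 3.1]
gripper_width: 0.1
gripper_force: 1.6
```

```bash
python3 - <<'E'
from h import *
st()
E
```

```text
t 10.3 case [2.000e-01 4.640e+01 2.738e+02] toolx,y in case [[1.0, -0.0, 0.0], [-0.0, -1.0, 0.0]] F [0.6 2.1 3.1] q [-13.  11.  86.  -0.  83.  85.]
```

Call:
{"method": "servo_tool", "body": {
  "deltas": [
    {"dx": 0,"dy": 7.9,"dz": 3.6,"roll": 0,"gripper": 0},
    {"dx": 0,"dy": 7.7,"dz": 3.9,"roll": 0,"gripper": 0},
    {"dx": 0,"dy": 7.6,"dz": 4.2,"roll": 0,"gripper": 0},
    {"dx": 0,"dy": 7.4,"dz": 4.5,"roll": 0,"gripper": 0},
    {"dx": 0,"dy": 7.2,"dz": 4.8,"roll": 0,"gripper": 0},
    {"dx": 0,"dy": 7,"dz": 5,"roll": 0,"gripper": 0},
    {"dx": 0,"dy": 6.8,"dz": 5.3,"roll": 0,"gripper": 0},
    {"dx": 0,"dy": 6.6,"dz": 5.5,"roll": 0,"gripper": 0}
  ]
}}

```text
t: 11.1
tcp_pos: [588.0, -77.9, 236.8]
eef_rot: [[0.988, -0.153, -0.0], [-0.153, -0.988, -0.0], [-0.0, 0.0, -1.0]]
ft_force: [0.2, 0.1, 3.2]
gripper_width: -0.4
gripper_force: 1.4
```

Call:
{"method": "servo_tool", "body": {
  "deltas": [
    {"dx": 0,"dy": 6.3,"dz": 6,"roll": 0,"gripper": 0},
    {"dx": 0,"dy": 6.1,"dz": 6.2,"roll": 0,"gripper": 0},
    {"dx": 0,"dy": 5.8,"dz": 6.5,"roll": 0,"gripper": 0},
    {"dx": 0,"dy": 5.5,"dz": 6.7,"roll": 0,"gripper": 0},
    {"dx": 0,"dy": 5.3,"dz": 6.9,"roll": 0,"gripper": 0},
    {"dx": 0,"dy": 5,"dz": 7.1,"roll": 0,"gripper": 0},
    {"dx": 0,"dy": 4.7,"dz": 7.3,"roll": 0,"gripper": 0},
    {"dx": 0,"dy": 4.4,"dz": 7.5,"roll": 0,"gripper": 0}
  ]
}}

```text
t: 11.9
tcp_pos: [581.4, -120.3, 182.4]
eef_rot: [[0.988, -0.153, -0.0], [-0.153, -0.988, -0.0], [-0.0, 0.0, -1.0]]
ft_force: [0.4, 0.7, 3.6]
gripper_width: 0.6
gripper_force: 1.2
```

```bash
python3 - <<'E'
from h import *
st(); snap('scene','scene6')
E
```

```text
t 11.9 case [  0.2 -54.5 182.4] toolx,y in case [[1.0, -0.0, -0.0], [-0.0, -1.0, 0.0]] F [0.3 0.7 3.6] q [-23.  15.  92.  -0.  73.  76.]
```

View pics/scene6.png

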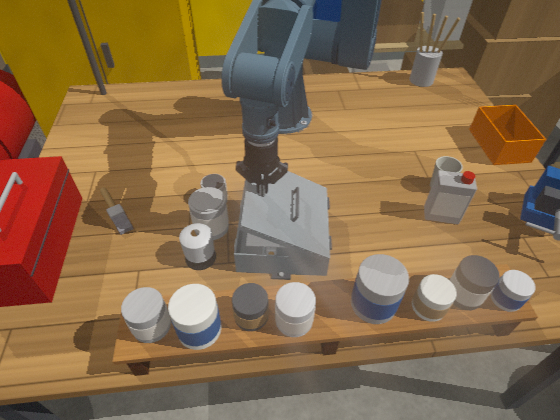

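The lid is about 30° open with the fingertip on its bare outer part at (265,190), and the cans are untouched. Finishing the arc, slower at the end.

Call:
{"method": "servo_tool", "body": {
  "deltas": [
    {"dx": 0,"dy": 4.1,"dz": 7.7,"roll": 0,"gripper": 0},
    {"dx": 0,"dy": 3.8,"dz": 7.8,"roll": 0,"gripper": 0},
    {"dx": 0,"dy": 3.4,"dz": 8,"roll": 0,"gripper": 0},
    {"dx": 0,"dy": 3.1,"dz": 8,"roll": 0,"gripper": 0},
    {"dx": 0,"dy": 2.8,"dz": 8,"roll": 0,"gripper": 0},
    {"dx": 0,"dy": 2.5,"dz": 8,"roll": 0,"gripper": 0},
    {"dx": 0,"dy": 2.1,"dz": 8,"roll": 0,"gripper": 0},
    {"dx": 0,"dy": 1.8,"dz": 7,"roll": 0,"gripper": 0}
  ]
}}

```text
t: 12.75
tcp_pos: [577.7, -143.0, 119.6]
eef_rot: [[0.988, -0.153, -0.0], [-0.153, -0.988, 0.001], [-0.001, -0.001, -1.0]]
ft_force: [-0.5, 2.1, 1.6]
gripper_width: -0.0
gripper_force: 1.0
```

Call:
{"method": "servo_tool", "body": {
  "deltas": [
    {"dx": 0,"dy": 1.4,"dz": 6,"roll": 0,"gripper": 0},
    {"dx": 0,"dy": 1,"dz": 5,"roll": 0,"gripper": 0},
    {"dx": 0,"dy": 0.5,"dz": 4,"roll": 0,"gripper": 0},
    {"dx": 0,"dy": 0.4,"dz": 4,"roll": 0,"gripper": 0},
    {"dx": 0,"dy": 0,"dz": 3,"roll": 0,"gripper": 0},
    {"dx": 0,"dy": 0,"dz": 3,"roll": 0,"gripper": 0},
    {"dx": 0,"dy": 0,"dz": 2,"roll": 0,"gripper": 0},
    {"dx": 0,"dy": 0,"dz": 0,"roll": 0,"gripper": 0}
  ]
}}

```text
t: 13.55
tcp_pos: [577.4, -146.7, 93.4]
eef_rot: [[0.988, -0.153, 0.0], [-0.153, -0.988, -0.0], [0.0, 0.0, -1.0]]
ft_force: [-0.2, -0.4, -0.0]
gripper_width: 0.3
gripper_force: 0.0
```

```bash
python3 - <<'E'
from h import *
st()
E
```

```text
t 13.55 case [  0.3 -81.2  93.4] toolx,y in case [[1.0, -0.001, 0.0], [-0.001, -1.0, 0.0]] F [-0.1 -0.5 -0. ] q [-26.  22.  95.  -0.  63.  73.]
```

Last 8 mm, slowly.

Call:
{"method": "servo_tool", "body": {
  "deltas": [
    {"dx": 0,"dy": 0,"dz": 2,"roll": 0,"gripper": 0},
    {"dx": 0,"dy": 0,"dz": 2,"roll": 0,"gripper": 0},
    {"dx": 0,"dy": 0,"dz": 2,"roll": 0,"gripper": 0},
    {"dx": 0,"dy": 0,"dz": 1.5,"roll": 0,"gripper": 0},
    {"dx": 0,"dy": 0,"dz": 1,"roll": 0,"gripper": 0},
    {"dx": 0,"dy": 0,"dz": 0,"roll": 0,"gripper": 0}
  ]
}}

```text
t: 14.15
tcp_pos: [577.5, -146.4, 85.1]
eef_rot: [[0.988, -0.153, 0.0], [-0.153, -0.988, 0.0], [0.0, -0.0, -1.0]]
ft_force: [0.0, -1.7, 1.5]
gripper_width: 0.0
gripper_force: 0.7
```

Call:
{"method": "servo_tool", "body": {
  "deltas": [
    {"dx": 0,"dy": 0,"dz": 0.8,"roll": 0,"gripper": 0},
    {"dx": 0,"dy": 0,"dz": 0.7,"roll": 0,"gripper": 0},
    {"dx": 0,"dy": 0,"dz": 0,"roll": 0,"gripper": 0}
  ]
}}

```text
t: 14.45
tcp_pos: [577.6, -146.4, 84.9]
eef_rot: [[0.988, -0.153, 0.0], [-0.153, -0.988, -0.0], [0.0, 0.0, -1.0]]
ft_force: [-4.2, -0.3, 9.8]
gripper_width: 0.3
gripper_force: 5.4
```

The lid is on its stop: z 84.9, 9.8 N. I'll back off upward and check.

Call:
{"method": "servo_tool", "body": {
  "deltas": [
    {"dx": 0,"dy": 0,"dz": -10,"roll": 0,"gripper": 0},
    {"dx": 0,"dy": 0,"dz": -30,"roll": 0,"gripper": 0},
    {"dx": 0,"dy": 0,"dz": -45,"roll": 0,"gripper": 0},
    {"dx": -20,"dy": 0,"dz": -45,"roll": 0,"gripper": 0},
    {"dx": -30,"dy": 0,"dz": -40,"roll": 0,"gripper": 0},
    {"dx": -30,"dy": 0,"dz": 0,"roll": 0,"gripper": 0},
    {"dx": 0,"dy": 0,"dz": 0,"roll": 0,"gripper": 0},
    {"dx": 0,"dy": 0,"dz": 0,"roll": 0,"gripper": 0}
  ]
}}

```text
t: 15.25
tcp_pos: [498.2, -133.9, 253.8]
eef_rot: [[0.988, -0.153, 0.001], [-0.153, -0.988, 0.0], [0.001, -0.0, -1.0]]
ft_force: [0.2, -0.7, -1.2]
gripper_width: -0.3
gripper_force: 0.0
```

```bash
python3 - <<'E'
from h import *
st(); P=case(cloud(snap('scene','scene7')))
m=(abs(P[...,0])<110)&(P[...,1]<-20)&(P[...,1]>-115)&(P[...,2]>70)&(P[...,2]<110)
Q=P[m];n=np.linalg.svd(Q-Q.mean(0),full_matrices=False)[2][2];print(m.sum(),Q.mean(0),n, Q[:,2].std())
E
```

```text
t 15.25 case [-80.  -80.6 253.8] toolx,y in case [[1.0, -0.0, 0.001], [-0.0, -1.0, -0.0]] F [ 0.3 -0.6 -1.2] q [-28.   2.  99.   0.  79.  71.]
2197 [  7.43324748 -67.49478909  84.4710868 ] [-9.80791686e-04  1.66371670e-03 -9.99998135e-01] 1.5310481031512313
```

View pics/scene7.png

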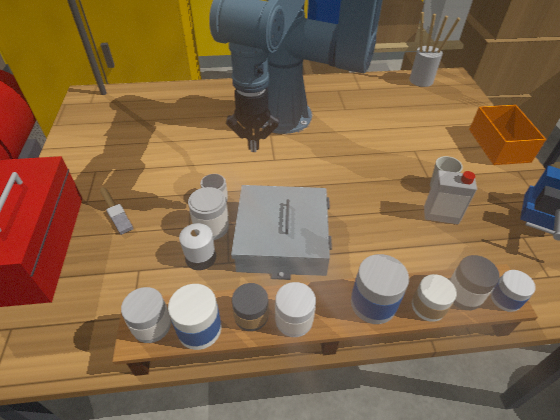

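The case is fully shut, with the lid level at z 84.5 around (283,228). The bystanders have not moved and the arm is clear.

```bash
python3 -c "
from h import *
print(ticket.hand_in())"
```

```text
the job is handed in; nothing more can be done
None
```

The flap lies flat over the gun, the case is fully shut with the lid level at its stop, nothing else on the bench was disturbed, and the job is handed in at about 15 s.

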